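# Clamp a glued shoe heel in the hand press with its fold-out crank

## Robot

A 6-joint arm with a two-finger parallel gripper is mounted at the origin on the work surface. World frame = base frame: x ahead of the robot, y to its left, z up, the work surface at z = 0. Lengths are in m, angles in degrees, forces in N, time in s.
With the tool pointing down it reaches from about 0.375 to 0.925 m from the base axis. Payload 5.7 kg.
Tool frame: the origin (TCP) lies midway between the tips of the shut fingers; the grasp point (between the pads) lies 19 mm behind it; z points along the fingers, y is the direction in which the jaws open and shut (so a half turn about z gives the same grasp; the last joint's range is limited). The gripper opens to 85 mm and grips with 20 to 120 N. Pads are 22 mm wide; open, the fingers measure 114 mm over their backs; the gripper's body (76 mm by 85 mm) begins 54 mm behind the grasp point. The pads swing forward as they close: fully open they stand 13 mm farther back than shut.
Start: joints at [66.629, 20.558, 86.54, -0, 72.909, -6.595], TCP at [0.173, 0.574, 0.231] pointing down, gripper open.
Joint ranges: [-170.27, 170.27], [-57.76, 135], [12.27, 136.19], [-55.21, 235.2], [11.17, 155.16], [-170.74, 170.74]. Speed limits (degrees/s): [136.94, 136.94, 180, 180, 180, 180].

## Interface

Orientations are given as [roll, pitch, yaw] about the fixed x, y, z axes, in that order (R = Rz(yaw) Ry(pitch) Rx(roll)).
In Python, from cell import r, fingers, viewer, telemetry gives the robot as it stands. Calls block until the motion is done:
- r.move_ptp(position, orientation): joint-space move of the TCP to a pose.
- r.move_l(position, velocity=0.15, rot=None, guard=None): straight line of the TCP; rot=None keeps the orientation; velocity is the mean speed in m/s. With guard (N) it stops when the force on the tool has changed by that much, and returns True; else False.
- r.move_j(angles): joint-space move.
- fingers.gripper_to(opening): opening from 0.0 (shut) to 1.0 (fully open); the grip force is fixed at half the most; returns when the fingers have stopped.
- r.hold(seconds).
- r.ik(position, orientation): joint angles nearest the present ones, or None.
- viewer.snapshot(name): name is "scene" or "top" or "wrist"; returns a dict with "frame" (400x640x3 uint8, blue, green, red), "fx", "fy", "cx", "cy" (pixels), "D" ([k1, k2, p1, p2, k3] as OpenCV has them; the pictures are not rectified), "origin" and "orientation" of the camera in the world. Camera axes: x right, y up, looking along -z (the intrinsics and any distortion apply to the point x, -y, -z); pixel columns grow to the right and rows downward; lengths in m; the calibration is good to about 2 mm. A picture is of the moment at which its call begins. There is no depth.
A pose or a line that the arm cannot do raises r.MotionError and nothing moves.
- r.hand_in(): hands the job in, once; it reports no verdict.
Readings, each from a call of its own:
- telemetry.current_clock(): time.
- telemetry.current_joint_positions(): joint angles.
- telemetry.current_dq(): joint speeds.
- telemetry.current_effort(): joint torques, N m.
- telemetry.current_tcp_pos(): TCP position.
- telemetry.current_orientation(): TCP orientation.
- telemetry.current_force(): force on the tool from outside, world axes, zero at the start.
- telemetry.current_torque(): the same for the moment, N m.
- telemetry.current_width(): opening from 0.0 (shut) to 1.0 (fully open).
Only numpy, scipy, OpenCV 4.12 (cv2) and the standard library are available. Lean on these libraries where they do the work, as an engineer would, in place of code of your own. Each camera call takes 0.05 s, during which the arm holds its last target.

## Task

The shoe heel on the bench press has just been glued and must be clamped. Swing the folding crank handle of the press's handwheel fully upright, crank the wheel clockwise (seen from above) until it comes to its stop with the pad pressed hard on the heel, then fold the handle back down flat over the wheel and let go. Leave the heel where it sits and do not disturb the other things on the bench.

Things in the scene. Friction and masses are not known exactly. Their poses are not given: they have to be found in the camera images.
- press: Green cast screw press, fixed to the bench. Base plate 200 x 240 x 18 mm, two steel columns (26 mm thick, at y = -90 and +90 mm of its own frame) carry a bridge 50 x 225 mm from 130 to 160 mm height, column nuts to 168 mm. Origin: underside of the base, centred, on the spindle's vertical axis; z up. The horizontal handwheel sits above the bridge: steel rim of 70 mm centre-line radius, 16 mm thick, three spokes, hub. The wheel and spindle sink together 12 mm per turn.
- wheel (a joint): Angle of the handwheel in rad, growing clockwise seen from above; 0 = fully raised, hard stop at 12.0 = pad fully pressed. Starts between 1.5 and 6.5. Each rad lowers spindle, wheel, handle and pad by 1.91 mm. Turning it takes about 0.12 N m (about 2 N at the handle), and it stays where it is left. The pad meets the heel at about 8.9 and then squeezes a spring inside the spindle up to 6 mm (18 N), which is scarcely felt at the handle; the stop is felt as rigid.
- handle (a joint): Fold angle of the crank handle in rad: 0 = folded flat (stem level, pointing from its pivot on the rim inward to the wheel's centre), 1.571 = swung fully upright, rigid stops at both ends. Stays where it is left (friction 0.045 N m, about 1 N at the ball).
- ball (a point): Centre of the black ball, 28 mm diameter, on the handle's free end, 66 mm from the pivot on an 11 mm steel stem. Folded, it lies 4 mm from the wheel's axis at the pivot's height, 27 mm above the hub's top (a 16 mm wide nut stands under it), free on both sides. Upright, it is straight above the pivot. The ball spins freely about its stem, but not in the fold direction, where it may creep in a grip.
- pivot (a point): The handle's hinge, on the wheel's rim 70 mm from the wheel's axis, between two lugs (24 mm over both, reaching 6 mm above the hinge); it goes round with the wheel. The hinge axis is level and tangential to the rim. It is 242 mm above the bench at wheel = 0 and 219 mm at 12.0.
- hub (a point): Point on the wheel's vertical axis at the height of the pivot.
- pad: Round rubber pad, 64 mm diameter, under the spindle; origin at the centre of its lower face, z up. Does not turn.
- heel: Loose D-shaped stacked shoe heel with a black rubber top piece, about 60 x 60 x 45 mm high, sitting on the press base under the pad. Origin: underside.
- tin: Metal tin, 76 mm diameter, 95 mm high, on the bench beside the press; leave alone. Origin: underside.
- spool: Black spool, 52 mm diameter, 70 mm high; leave alone. Origin: underside.
- hammer: Hammer lying on the bench; leave alone.
- nail_tray: Plywood tray 100 x 140 x 35 mm; leave alone. Origin: underside.
Not all that is in view belongs to the job. Leave any pink or red look-alike of the heel alone.

How it is judged:
By the outcome, as a careful person would: the job done as asked, in the order asked, and still so for the second after the job is handed in, with the robot touching nothing.
It also fails if it takes over 72 s, if anything falls off the work surface, if the arm or the gripper's body presses on something with over 40 N, if the wrist force passes 120 N, or if a joint passes its speed limit or range.

## Working session

There is one attempt and no reset: what is moved stays moved. The work goes in short steps, each a Python script; the robot and the scene stay as the last script left them, time stands still between calls to the robot, and variables do not carry over. Pictures are saved under pics/ and viewed, and the job is handed in when it is done.

```bash
ls; mkdir -p pics
python3 - <<'E'
from cell import r, fingers, viewer, telemetry
import cv2
for n in ["scene","top","wrist"]:
    s=viewer.snapshot(n); cv2.imwrite(f"pics/{n}0.png",s["frame"])
    print(n,{k:v for k,v in s.items() if k!="frame"})
print(telemetry.current_clock())
E
```

```text
pics
scene {'fx': 466.34888664570667, 'fy': 466.34888664570667, 'cx': 325.9947593663389, 'cy': 195.90739060991444, 'D': array([-0.02385648,  0.        ,  0.        ,  0.        ,  0.        ]), 'origin': array([1.25539259, 0.30256751, 1.0704056 ]), 'orientation': array([ 40.42384496,  -1.03337396, 114.3692855 ])}
top {'fx': 362.68715702633, 'fy': 362.68715702633, 'cx': 320.67005915453046, 'cy': 195.6094991413299, 'D': array([0.01422214, 0.        , 0.        , 0.        , 0.        ]), 'origin': array([ 0.41130151, -0.00812426,  1.26147436]), 'orientation': array([  7.52676368,   0.28043295, -91.10223911])}
wrist {'fx': 303.48384076335617, 'fy': 303.48384076335617, 'cx': 320.7398341507184, 'cy': 198.52655396383489, 'D': array([0.01604383, 0.        , 0.        , 0.        , 0.        ]), 'origin': array([0.10538162, 0.59482174, 0.37284245]), 'orientation': array([-16.22394491,   0.11321011,  73.25977071])}
0.15
```

View pics/scene0.png

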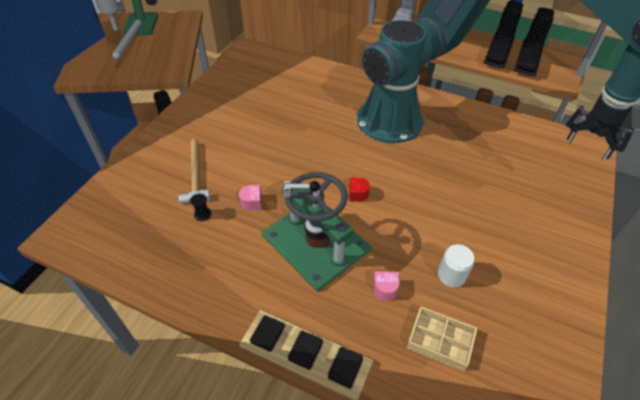

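View pics/top0.png

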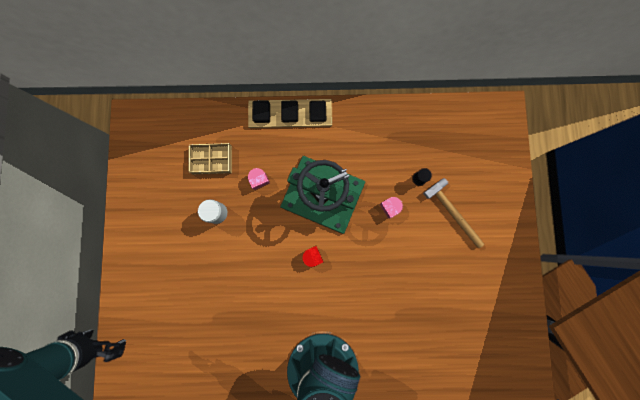

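View pics/wrist0.png

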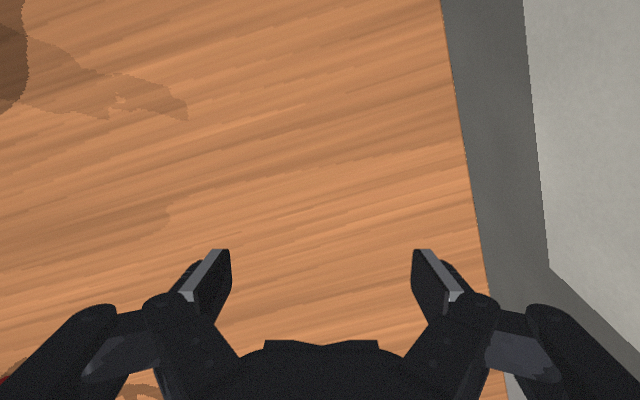

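```bash
cat > h.py <<'E'
import numpy as np, cv2
from scipy.spatial.transform import Rotation as R
def cam(s):
    Rw=R.from_euler('xyz',s["orientation"],degrees=True).as_matrix()
    K=np.array([[s["fx"],0,s["cx"]],[0,s["fy"],s["cy"]],[0,0,1]]); return Rw,K,np.array(s["D"],float),np.array(s["origin"])
def proj(s,P):
    Rw,K,D,o=cam(s); P=np.atleast_2d(P).astype(float)
    pc=(P-o)@Rw*[1,-1,-1]
    return cv2.projectPoints(pc.reshape(-1,1,3),np.zeros(3),np.zeros(3),K,D)[0].reshape(-1,2)
def ray(s,uv):
    Rw,K,D,o=cam(s)
    x=cv2.undistortPoints(np.array(uv,float).reshape(-1,1,2),K,D).reshape(-1,2)
    d=np.c_[x[:,0],-x[:,1],-np.ones(len(x))]@Rw.T
    return o,d/np.linalg.norm(d,axis=1)[:,None]
def onz(s,uv,z):
    o,d=ray(s,uv); return o+d*((z-o[2])/d[:,2])[:,None]
E
python3 - <<'E'
import cv2
a=cv2.imread("pics/scene0.png")[150:300,230:400]; cv2.imwrite("pics/s_z.png",cv2.resize(a,None,fx=4,fy=4,interpolation=2)[:600])
a=cv2.imread("pics/top0.png")[140:250,260:390]; cv2.imwrite("pics/t_z.png",cv2.resize(a,None,fx=5,fy=5,interpolation=2))
E
```

```text
(no output)
```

View pics/s_z.png

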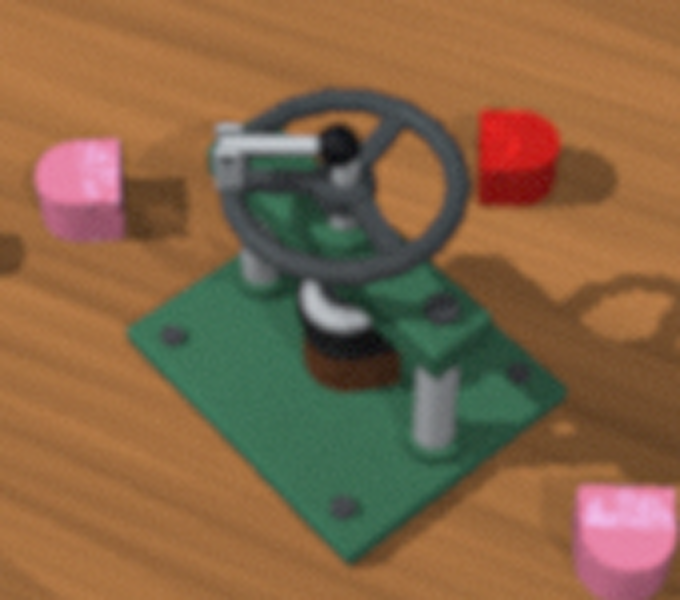

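View pics/t_z.png

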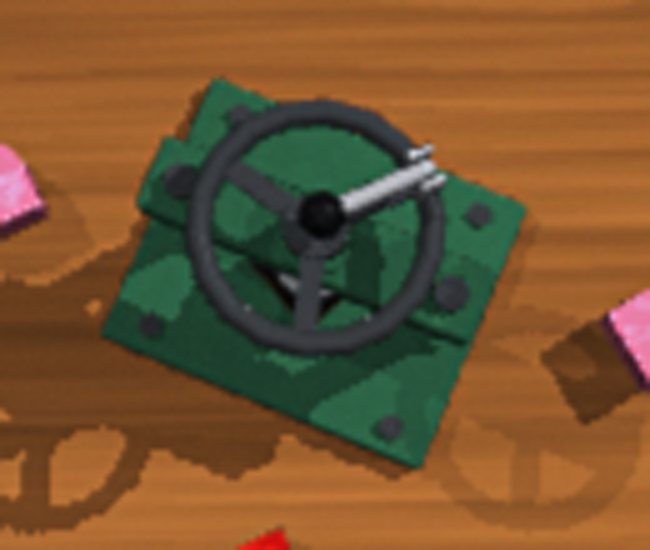

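```bash
cat > fit.py <<'E'
from h import *
from cell import viewer
from scipy.optimize import least_squares
S=viewer.snapshot("scene");T=viewer.snapshot("top")
zs=lambda p:(np.array(p)+.5)/4-.5+[230,150]
zt=lambda p:(np.array(p)+.5)/5-.5+[260,140]
ct=zt([(215,78),(527,210),(418,467),(103,335)]); cs=zs([(128,333),(350,555),(567,390)])
print(onz(T,ct,.018).round(4)); print(onz(S,cs,.018).round(4))
bs,bt=zs((338,145)),zt((321,215)); ps,pt=zs((230,148)),zt((427,167))
c=onz(T,ct,.018); e=c[1]-c[0]; yaw0=np.arctan2(e[1],e[0])
def model(p):
    x,y,yaw,h,a=p
    u=np.array([np.cos(a),np.sin(a)])
    ball=np.r_[[x,y]+u*.004,h]; piv=np.r_[[x,y]+u*.070,h]
    L=np.array([[-.1,-.12],[-.1,.12],[.1,.12],[.1,-.12]])
    C=np.c_[L@np.array([[np.cos(yaw),np.sin(yaw)],[-np.sin(yaw),np.cos(yaw)]])+[x,y],np.full(4,.018)]
    return ball,piv,C
def res(p,perm=None):
    b,pv,C=model(p)
    pt_=proj(T,C); ps_=proj(S,C)
    r=[proj(S,b)[0]-bs,proj(T,b)[0]-bt,proj(S,pv)[0]-ps,proj(T,pv)[0]-pt]
    for q in ct: r.append((pt_-q)[np.argmin(np.linalg.norm(pt_-q,axis=1))])
    for q in cs: r.append((ps_-q)[np.argmin(np.linalg.norm(ps_-q,axis=1))])
    return np.concatenate(r)
x0=c.mean(0); best=None
for a in np.arange(0,6.2,.7):
  for dy in (0,np.pi/2):
    f=least_squares(res,[x0[0],x0[1],yaw0+dy,.23,a])
    if best is None or f.cost<best.cost: best=f
p=best.x; print(p.round(4),np.degrees(p[[2,4]]),best.cost); print(res(p).reshape(-1,2).round(2))
print("wheel est",(0.242-p[3])/.00191)
E
python3 fit.py
```

```text
[[ 0.72    0.0555  0.018 ]
 [ 0.6217 -0.1601  0.018 ]
 [ 0.4456 -0.0795  0.018 ]
 [ 0.5403  0.135   0.018 ]]
[[ 0.6295 -0.1559  0.018 ]
 [ 0.7212  0.0567  0.018 ]
 [ 0.5448  0.137   0.018 ]]
[ 0.583  -0.0118 -0.4191  0.2338 -1.1436] [-24.01052874 -65.52327152] 6.468639839293663
[[ 0.2   0.53]
 [-0.01 -0.  ]
 [-0.36 -0.51]
 [-0.55 -0.18]
 [-0.5  -0.88]
 [ 0.53 -1.1 ]
 [ 0.36  0.8 ]
 [-1.04 -0.04]
 [-1.23 -1.82]
 [-0.17  0.68]
 [ 1.1  -1.  ]]
wheel est 4.273118444375626
```

Run:
```python
from h import *
from cell import r, fingers, viewer, telemetry
print(telemetry.current_orientation())
for a in (-65.5,114.5):
    for z in (.36,.28): print(a,r.ik([.583,-.012,z],[180,0,a]))
q=None
for a in (-65.5,114.5):
    k=r.ik([.583,-.012,.38],[180,0,a])
    if k is not None and (q is None or abs(k[5])<abs(q[1][5])): q=(a,k)
print(q)
r.move_ptp([.583,-.012,.37],[180,0,q[0]])
fingers.gripper_to(0.65)
s=viewer.snapshot("wrist"); cv2.imwrite("pics/w1.png",s["frame"]); np.save("w1.npy",s,allow_pickle=True)
print(telemetry.current_clock(),telemetry.current_tcp_pos(),telemetry.current_force(),s["origin"])
u=np.array([np.cos(-1.1436),np.sin(-1.1436)])
print(proj(s,[np.r_[[.583,-.0118]+u*.004,.2338],np.r_[[.583,-.0118]+u*.07,.2338]]))
```

```text
[-1.79944024e+02 -8.77816616e-03  1.63222859e+02]
-65.5 [-7.96490111e+00  1.41464844e+01  7.77339680e+01 -2.54444375e-14
  8.81195476e+01  1.47535099e+02]
-65.5 [-7.96490111e+00  1.68917578e+01  8.49133685e+01 -2.54444375e-14
  7.81948737e+01  1.47535099e+02]
114.5 [ -7.96490111  14.14648445  77.73396799   0.          88.11954756
 -32.46490111]
114.5 [ -7.96490111  16.8917578   84.91336854   0.          78.19487366
 -32.46490111]
(114.5, array([ -7.96490111,  13.65642019,  75.73966538,   0.        ,
        90.60391443, -32.46490111]))
3.2917 [ 0.58299427 -0.01188813  0.36998366] [0.54786102 0.7460543  0.07906367] [0.55379745 0.05290439 0.51227851]
[[320.32745013 192.36400588]
 [320.26590545 255.45214519]]
```

View pics/w1.png

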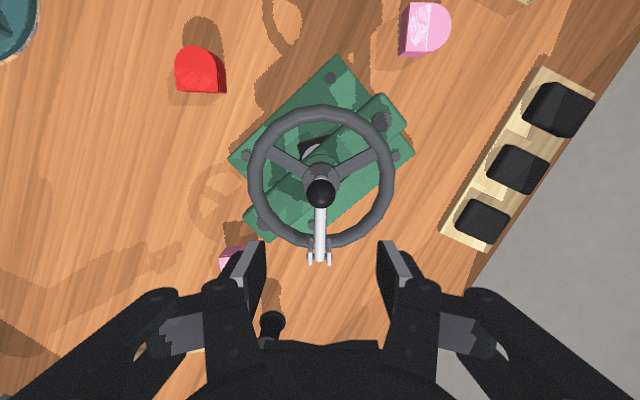

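Run:
```python
import cv2,numpy as np
a=cv2.imread("pics/w1.png")
b=a[165:275,270:370]; cv2.imwrite("pics/w1z.png",cv2.resize(b,None,fx=5,fy=5,interpolation=2))
for n,roi in (("w1",(175,210,303,340)),("top0",(176,192,315,333)),("scene0",(178,197,305,324))):
    g=cv2.imread(f"pics/{n}.png").max(2); y0,y1,x0,x1=roi
    m=(g[y0:y1,x0:x1]<38).astype('uint8'); nn,l,st,c=cv2.connectedComponentsWithStats(m)
    for i in range(1,nn):
        if st[i][4]>20: print(n,st[i],c[i]+[x0,y0])
```

```text
w1 [  4   5  28  17 159] [319.08805031 185.86163522]
top0 [ 4  2 14 10 76] [324.21052632 182.90789474]
scene0 [ 6  4  9  9 46] [314.86956522 186.73913043]
```

View pics/w1z.png

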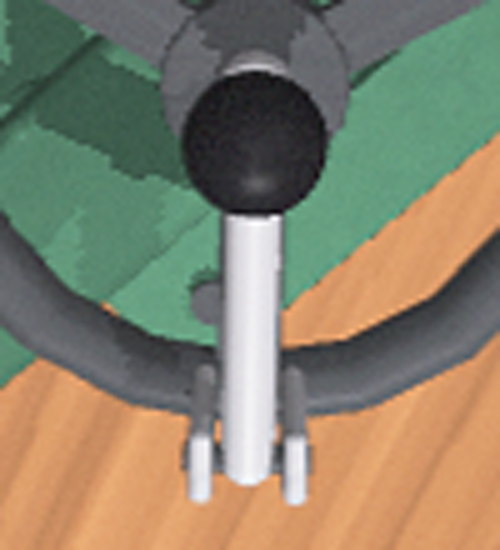

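```bash
cat > fit2.py <<'E'
from h import *
import io,contextlib
with contextlib.redirect_stdout(io.StringIO()):
    import fit
from fit import *
W=np.load("w1.npy",allow_pickle=True).item()
bw,pw=np.array([320.6,193.2]),np.array([319.0,256.2])
bt2=np.array([324.2,182.9])
def r2(p):
    b,pv,C=model(p)
    return np.r_[res(p)*[1]*4+list([1]*0) if 0 else np.concatenate([res(p)[:8],res(p)[8:]*.3]),(proj(W,b)[0]-bw),(proj(W,pv)[0]-pw)]
f=least_squares(r2,best.x);p=f.x
print(p.round(4),np.degrees(p[[2,4]])); q=r2(p).reshape(-1,2); print(q[:4].round(2),q[-2:].round(2))
cov=np.linalg.inv(f.jac.T@f.jac); print(np.sqrt(np.diag(cov)).round(4),"w",(.242-p[3])/.00191)
E
python3 fit2.py
```

```text
[ 0.5834 -0.0122 -0.4182  0.234  -1.1608] [-23.96378717 -66.51119296]
[[-0.05  0.51]
 [ 0.17 -0.13]
 [-0.59 -0.89]
 [-0.2   0.04]] [[-0.16 -0.19]
 [ 0.25 -0.14]]
[0.0009 0.0009 0.0261 0.0021 0.0189] w 4.176100982513427
```

Run:
```python
from h import *
from cell import r, fingers, viewer, telemetry
B=[.585,-.0159]
r.move_l([*B,.30],velocity=.12,rot=[180,0,113.5])
print(r.move_l([*B,.216],velocity=.08,guard=6), telemetry.current_tcp_pos(),telemetry.current_force())
s=viewer.snapshot("wrist"); cv2.imwrite("pics/w2.png",s["frame"])
fingers.gripper_to(0.0)
print(telemetry.current_width(),telemetry.current_force(),telemetry.current_torque(),telemetry.current_clock())
s=viewer.snapshot("wrist"); cv2.imwrite("pics/w3.png",s["frame"])
a=cv2.resize(np.hstack([cv2.imread("pics/w2.png")[150:350,160:480],s["frame"][150:350,160:480]]),(800,250)); cv2.imwrite("pics/w23.png",a)
```

```text
False [ 0.58549666 -0.01595296  0.21658111] [-0.17854072 -1.30781313  0.17552181]
0.2967564196181805 [-1.66096977 -1.29760609  0.59802958] [-0.15665015  0.19421904  0.05021751] 5.7583
```

View pics/w23.png

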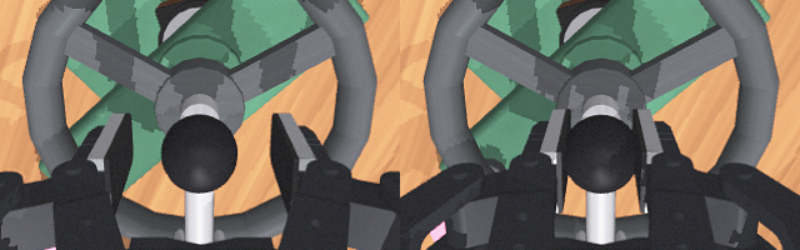

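```bash
cat > st.py <<'E'
import numpy as np
A0=np.radians(-66.5)
E
python3 - <<'E'
from h import *
from cell import r, fingers, viewer, telemetry
a=np.radians(-66.5); u=np.array([np.cos(a),np.sin(a),0]); t=np.array([-u[1],u[0],0]); z=np.array([0,0,1.])
p0=np.array(telemetry.current_tcp_pos()); print(p0)
for d in range(10,91,10):
    f=np.radians(d)
    g=r.move_l(list(p0+.066*(u*(1-np.cos(f))+z*np.sin(f))),velocity=.09,guard=40)
    F=np.array(telemetry.current_force()); print(d,g,"u,t,z",np.round([F@u,F@t,F[2]],2),np.round(telemetry.current_width(),3))
    if g: break
print(telemetry.current_clock(),telemetry.current_tcp_pos())
for n in ("wrist","scene"):
    s=viewer.snapshot(n); cv2.imwrite(f"pics/{n}4.png",s["frame"])
s=cv2.imread("pics/scene4.png")[100:300,220:420]; w=cv2.imread("pics/wrist4.png")[150:350,220:420]
cv2.imwrite("pics/c4.png",cv2.resize(np.hstack([s,w]),(800,400)))
E
```

```text
[ 0.58484278 -0.01603179  0.21607176]
10 False u,t,z [ 2.47 -0.43 -1.87] 0.295
20 False u,t,z [ 0.52 -1.19 -0.97] 0.294
30 False u,t,z [ 1.52 -1.44 -1.92] 0.292
40 False u,t,z [-1.53 -2.16 -2.55] 0.291
50 False u,t,z [-2.5  -4.64 -1.74] 0.291
60 False u,t,z [-0.7  -4.06  0.4 ] 0.295
70 False u,t,z [-1.18 -3.88 -1.2 ] 0.294
80 False u,t,z [-0.28 -1.94 -2.72] 0.291
90 False u,t,z [-1.22 -0.71 -4.71] 0.29
8.2833 [ 0.61149496 -0.07653797  0.28181386]
```

View pics/c4.png

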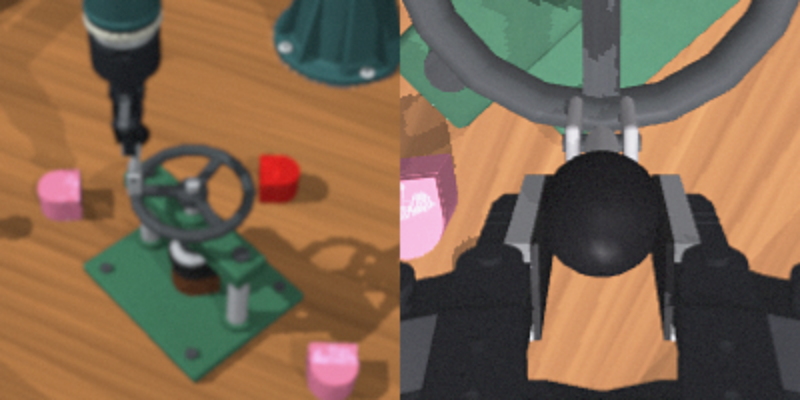

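Run:
```python
from h import *
from cell import r, fingers, viewer, telemetry
a=np.radians(-66.5); u=np.array([np.cos(a),np.sin(a),0]); t=np.array([-u[1],u[0],0])
p=np.array(telemetry.current_tcp_pos())
for k in range(4):
    p=p+u*.001; g=r.move_l(list(p),velocity=.02)
    F=np.array(telemetry.current_force()); q=np.array(telemetry.current_tcp_pos()); print(np.round([F@u,F@t,F[2]],2),np.round((q-p)@u*1e3,2))
    if F@u<-8: break
print(telemetry.current_clock(),p)
```

```text
[-2.05 -1.04 -4.61] -0.46
[-2.97 -0.16 -3.23] -0.22
[-3.59 -0.02 -2.33] -0.08
[-3.55 -2.35 -0.94] 0.31
9.3833 [ 0.61293866 -0.07995837  0.28183021]
```

Run:
```python
from h import *
from cell import r, fingers, viewer, telemetry
a=np.radians(-66.5); u=np.array([np.cos(a),np.sin(a),0])
s=viewer.snapshot("wrist"); cv2.imwrite("pics/wrist5.png",s["frame"])
w=cv2.imread("pics/wrist4.png")[150:350,220:420]
cv2.imwrite("pics/c5.png",cv2.resize(np.hstack([w,s["frame"][150:350,220:420]]),(800,400),interpolation=2))
q=np.array(telemetry.current_tcp_pos());print(q)
hub=np.array([.5834,-.0122,.234])
for b in (hub+.07*u+[0,0,.066], q+[0,0,.0175], hub+.07*u): print(proj(s,b), (proj(s,b)-[220,150])*2+[400,0])
```

```text
[ 0.61299784 -0.08028595  0.28213495]
[[319.98262792 263.03993262]] [[599.96525583 226.07986524]]
[[319.97222433 270.97184128]] [[599.94444865 241.94368255]]
[[320.19751729 214.87494999]] [[600.39503458 129.74989998]]
```

View pics/c5.png

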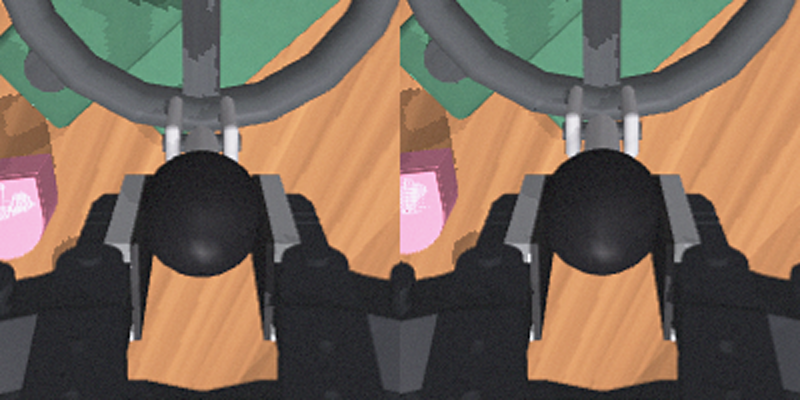

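Run:
```python
from h import *
from cell import viewer
a=np.radians(-66.5); u=np.array([np.cos(a),np.sin(a),0])
s=viewer.snapshot("wrist"); S=viewer.snapshot("scene")
hub=np.array([.5834,-.0122,.234]); q=np.array([ 0.61299784,-0.08028595,0.28213495])
for d in range(60,96,5):
    f=np.radians(d); b=hub+.07*u+.066*np.array([0,0,np.sin(f)])-.066*np.cos(f)*u
    print(d,proj(s,b).round(1),proj(S,b).round(1),((b-q)@u*1e3).round(1),((b-q)[2]*1e3).round(1))
cv2.imwrite("pics/s6.png",cv2.resize(S["frame"][100:220,220:340],None,fx=5,fy=5,interpolation=2))
```

```text
60 [[320.  187.9]] [[299.7 169.6]] -37.2 9.0
65 [[320.  200.4]] [[297.5 168.7]] -32.1 11.7
70 [[320.  213.2]] [[295.1 168. ]] -26.8 13.9
75 [[320.  226.1]] [[292.7 167.4]] -21.3 15.6
80 [[320.  238.9]] [[290.2 167. ]] -15.7 16.9
85 [[320.  251.3]] [[287.7 166.7]] -10.0 17.6
90 [[320.  263.1]] [[285.2 166.6]] -4.2 17.9
95 [[320. 274.]] [[282.7 166.6]] 1.5 17.6
```

View pics/s6.png

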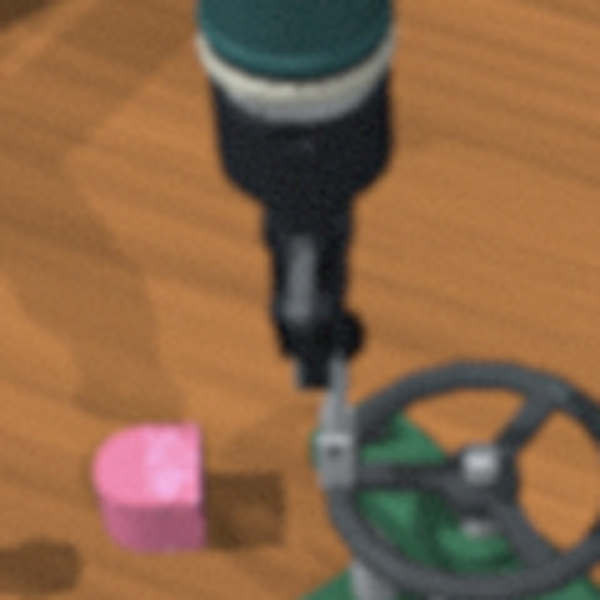

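Run:
```python
from h import *
from cell import r, fingers, viewer, telemetry
a=np.radians(-66.5); u=np.array([np.cos(a),np.sin(a),0]); t=np.array([-u[1],u[0],0])
p=np.array(telemetry.current_tcp_pos())
fingers.gripper_to(0.5)
F0=np.array(telemetry.current_force()); print(F0)
p=p-u*.009; r.move_l(list(p),velocity=.05)
fingers.gripper_to(0.0)
print(telemetry.current_width())
ims=[viewer.snapshot("wrist")["frame"]]
for k in range(9):
    p=p+u*.001; g=r.move_l(list(p),velocity=.02)
    F=np.array(telemetry.current_force()); q=np.array(telemetry.current_tcp_pos()); print(np.round([F@u,F@t,F[2]],2),np.round((q-p)@u*1e3,2))
    if F@u<-12: break
ims.append(viewer.snapshot("wrist")["frame"])
cv2.imwrite("pics/c7.png",cv2.resize(np.hstack([w[150:350,220:420] for w in ims]),(800,400),interpolation=2))
print(telemetry.current_clock(),telemetry.current_tcp_pos(),telemetry.current_width())
```

```text
[ 0.03662304  0.10686876 -0.9388982 ]
0.2917502647328438
[-1.44 -1.56  6.01] 0.1
[-0.92 -1.74  5.03] 0.0
[-1.95 -0.91  5.49] -0.1
[-2.09 -1.18  6.36] -0.27
[-4.33 -1.16  6.22] -0.71
[-5.46 -1.48  6.21] -1.46
[-8.02 -2.23  8.42] -2.25
[-8.76 -1.18  8.3 ] -3.02
[-11.6   -0.66   9.18] -3.78
12.825 [ 0.61147476 -0.07681243  0.28232477] 0.2969960863773199
```

View pics/c7.png

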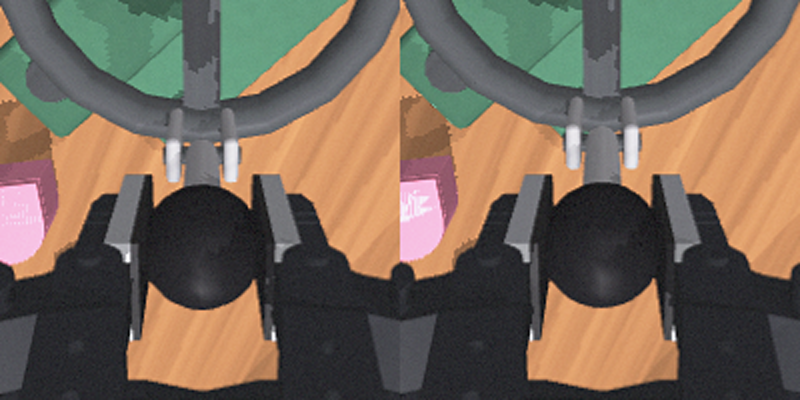

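```bash
cat > crank.py <<'E'
from h import *
from cell import r, fingers, viewer, telemetry
import sys,json,os
n=int(sys.argv[1]); rad=float(sys.argv[2]); FT=float(sys.argv[3])
hub=np.array([.5834,-.0122])
th=json.load(open("th.json")) if os.path.exists("th.json") else 0.
st=np.radians(12)
for k in range(n):
    th+=st; a=np.radians(-66.5)-th; u=np.array([np.cos(a),np.sin(a),0]); t=np.array([-u[1],u[0],0])
    r.move_l([*(hub+rad*u[:2]),.2835-.00191*th],velocity=.1)
    F=np.array(telemetry.current_force()); q=np.array(telemetry.current_tcp_pos())
    d=q[:2]-hub; aa=np.arctan2(d[1],d[0]); lag=np.degrees((aa-a+np.pi)%(2*np.pi)-np.pi)
    print(round(th,2),"u,t,z",np.round([F@u,F@t,F[2]],1),"r",round(np.hypot(*d)*1e3,1),"lag",round(lag,1),"w",round(telemetry.current_width(),3))
    if F@t>FT: print("STOP"); break
json.dump(th,open("th.json","w"))
print(telemetry.current_clock())
s=viewer.snapshot("wrist")["frame"]; S=viewer.snapshot("scene")["frame"]
cv2.imwrite(f"pics/k{int(th*100)}.png",cv2.resize(np.hstack([s[100:350,195:445],S[100:225,220:345].repeat(2,0).repeat(2,1)]),(800,400),interpolation=2))
E
python3 crank.py 8 .0715 18; ls -t pics|head -1
```

```text
0.21 u,t,z [-6.4 -2.5  0.5] r 69.8 lag -1.0 w 0.297
0.42 u,t,z [-6.1 -1.4 -0.4] r 70.0 lag -0.9 w 0.295
0.63 u,t,z [-6.  -2.2 -1. ] r 70.0 lag -0.8 w 0.297
0.84 u,t,z [-5.3 -2.2 -1.7] r 70.2 lag -0.7 w 0.294
1.05 u,t,z [-6.1 -2.  -3.4] r 70.3 lag -0.7 w 0.297
1.26 u,t,z [-5.  -2.4 -4.4] r 70.5 lag -0.8 w 0.289
1.47 u,t,z [-5.5 -1.5 -5.1] r 70.7 lag -0.9 w 0.287
1.68 u,t,z [-4.8 -2.3 -8. ] r 70.9 lag -0.9 w 0.292
15.2333
k167.png
```

View pics/k167.png

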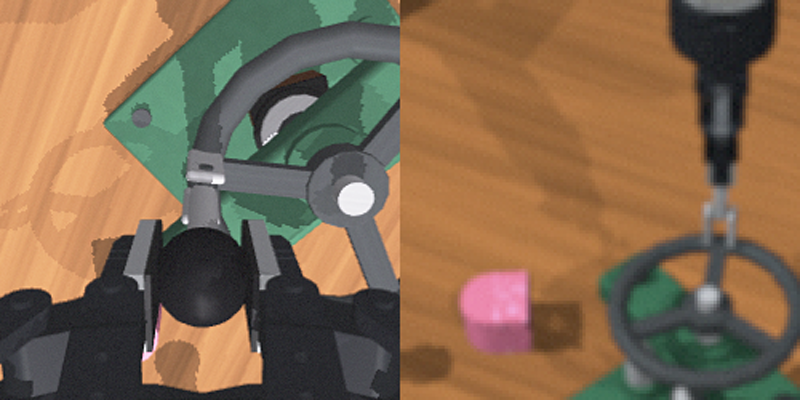

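```bash
python3 -c "
from cell import telemetry as t
print(t.current_tcp_pos(),t.current_force(),t.current_orientation(),t.current_torque())"
```

```text
[ 0.51551741 -0.03264775  0.27962329] [ 4.39133124  3.95524987 -7.01300416] [ 1.79941109e+02 -6.88828298e-02  1.13515413e+02] [ 0.71887159 -0.68928741 -0.04588093]
```

```bash
sed -i 's/^st=np.radians(12)/st=np.radians(12); zo=json.load(open("zo.json")) if os.path.exists("zo.json") else -.0015/; s/.2835-.00191\*th\]/.2835-.00191*th+zo]/; s/^    if F@t>FT/    zo+=float(np.clip(F[2]*.00015,-.0006,.0006))\n    if F@t>FT/; s/^json.dump.*/&; json.dump(zo,open("zo.json","w"))/' crank.py
python3 crank.py 16 .0712 18; ls -t pics|head -1
```

```text
1.88 u,t,z [-1.3 -2.7  2.1] r 70.8 lag -0.5 w 0.291
2.09 u,t,z [-0.4 -2.5  2.3] r 71.0 lag -0.4 w 0.298
2.3 u,t,z [-1.8 -1.8  1.2] r 71.0 lag -0.3 w 0.291
2.51 u,t,z [-1.7 -3.3 -1.1] r 71.1 lag -0.3 w 0.289
2.72 u,t,z [-1.5 -2.2 -0. ] r 71.1 lag -0.3 w 0.293
2.93 u,t,z [-0.4 -1.9  0.4] r 71.1 lag -0.5 w 0.294
3.14 u,t,z [-1.  -2.5 -1. ] r 71.1 lag -0.4 w 0.291
3.35 u,t,z [-0.9 -2.9  0.8] r 71.0 lag -0.4 w 0.294
3.56 u,t,z [-1.7 -1.2 -0.5] r 70.9 lag -0.3 w 0.294
3.77 u,t,z [-2.  -1.5  0.3] r 70.8 lag -0.3 w 0.293
3.98 u,t,z [-2.4 -1.9 -0.1] r 70.7 lag -0.3 w 0.292
4.19 u,t,z [-5.6 -1.6  1.6] r 70.6 lag -0.3 w 0.294
4.4 u,t,z [-4.7 -2.   0.7] r 70.4 lag -0.2 w 0.293
4.61 u,t,z [-5.2 -1.1  0.6] r 70.3 lag -0.3 w 0.297
4.82 u,t,z [-5.1 -2.2  1.3] r 70.1 lag -0.4 w 0.292
5.03 u,t,z [-5.3 -2.9  0.7] r 69.9 lag -0.3 w 0.292
20.1333
k502.png
```

```bash
python3 crank.py 26 .0713 14; ls -t pics|head -1
```

```text
5.24 u,t,z [-6.  -1.1  0.3] r 69.8 lag -0.2 w 0.294
5.45 u,t,z [-5.6 -1.4  0.4] r 69.6 lag -0.1 w 0.292
5.65 u,t,z [-6.  -1.6 -0.9] r 69.5 lag -0.2 w 0.296
5.86 u,t,z [-6.2 -1.4 -0.3] r 69.5 lag -0.3 w 0.293
6.07 u,t,z [-4.2 -1.8  0.9] r 69.5 lag -0.4 w 0.293
6.28 u,t,z [-4.  -2.  -0.9] r 69.5 lag -0.6 w 0.288
6.49 u,t,z [-4.9 -1.3 -1.8] r 69.6 lag -0.6 w 0.296
6.7 u,t,z [-5.2 -1.3 -1.7] r 69.8 lag -0.6 w 0.295
6.91 u,t,z [-4.7 -1.6 -1.3] r 69.9 lag -0.5 w 0.291
7.12 u,t,z [-5.5 -1.5 -1.1] r 70.1 lag -0.5 w 0.293
7.33 u,t,z [-4.4 -1.6 -1.1] r 70.3 lag -0.5 w 0.29
7.54 u,t,z [-4.8 -1.3 -0.4] r 70.5 lag -0.5 w 0.294
7.75 u,t,z [-4.1 -1.9  0.1] r 70.7 lag -0.5 w 0.293
7.96 u,t,z [-3.9 -2.3  2.8] r 70.9 lag -0.3 w 0.29
8.17 u,t,z [-3.2  7.1 -1.7] r 70.9 lag 1.7 w 0.294
8.38 u,t,z [-7.  43.  -0.9] r 69.9 lag 10.5 w 0.298
STOP
25.0333
k837.png
```

Run:
```python
from h import *
from cell import r, fingers, viewer, telemetry
hub=np.array([.5834,-.0122]); q=np.array(telemetry.current_tcp_pos()); F=telemetry.current_force()
d=q[:2]-hub; print(q,F,np.degrees(np.arctan2(d[1],d[0])),np.hypot(*d))
th=8.21; a=np.radians(-66.5)-th; u=np.array([np.cos(a),np.sin(a)])
r.move_l([*(hub+.0705*u),q[2]],velocity=.05)
print(telemetry.current_tcp_pos(),telemetry.current_force())
fingers.gripper_to(.55)
print(telemetry.current_tcp_pos(),telemetry.current_force(),telemetry.current_clock())
I={n:viewer.snapshot(n) for n in("wrist","scene","top")}
np.save("I8.npy",I,allow_pickle=True)
cv2.imwrite("pics/w8.png",I["wrist"]["frame"])
S=I["scene"]["frame"][130:280,230:380];T=I["top"]["frame"][130:250,260:380]
cv2.imwrite("pics/st8.png",np.hstack([cv2.resize(S,(400,400),interpolation=2),cv2.resize(T,(400,400),interpolation=2)]))
print(proj(I["wrist"],[[*(hub+.07*u),.219],[*(hub+.07*u),.219+.066]]))
```

```text
[ 0.51362438 -0.01712611  0.26718535] [  2.98910626 -43.50535474  -1.51964936] -175.9616589156956 0.06994929657079625
[ 0.51320082 -0.02035587  0.26720766] [  2.79043098 -13.5025275   -1.36061516]
[ 0.51235646 -0.01573715  0.26696295] [0.70612433 0.17566194 0.03816691] 25.8667
[[321.69413436 222.03875566]
 [322.00798267 272.89894859]]
```

View pics/w8.png

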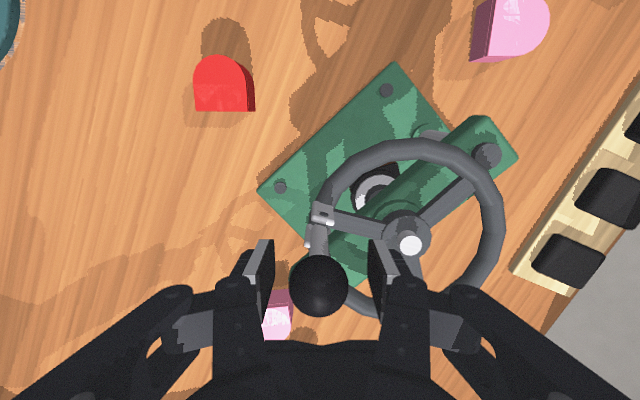

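View pics/st8.png

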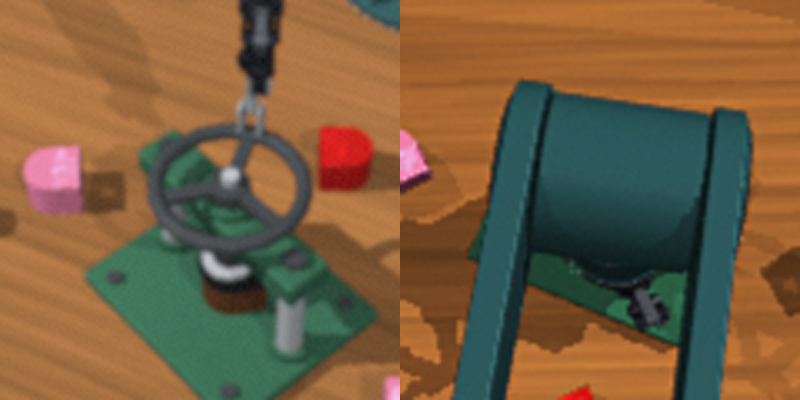

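Run:
```python
from h import *
I=np.load("I8.npy",allow_pickle=True).item()
s=I["wrist"]; S=I["scene"]
hub=np.array([.5834,-.0122])
w=s["frame"].copy(); 
w=cv2.resize(w[180:330,250:450],None,fx=4,fy=4,interpolation=2)
for th,c in ((8.05,(0,0,255)),(8.20,(0,255,255))):
    a=np.radians(-66.5)-th; u=np.array([np.cos(a),np.sin(a)])
    P=np.array([[*hub,.219],[*(hub+.07*u),.219],[*(hub+.07*u),.285]])
    for q in proj(s,P): cv2.circle(w,tuple(int(v) for v in ((q-[250,180])*4+1.5)),4,c,-1)
    print(th,proj(s,P).round(1).tolist(),proj(S,P).round(1).tolist())
cv2.imwrite("pics/w8z.png",w)
cv2.imwrite("pics/s8z.png",cv2.resize(S["frame"][140:240,270:390],None,fx=6,fy=6,interpolation=2))
```

```text
8.05 [[416.9, 255.4], [317.2, 236.9], [315.5, 293.4]] [[315.8, 190.5], [322.0, 170.1], [322.3, 151.2]]
8.2 [[416.9, 255.4], [321.3, 223.0], [321.5, 274.2]] [[315.8, 190.5], [326.0, 171.0], [326.5, 152.1]]
```

View pics/w8z.png

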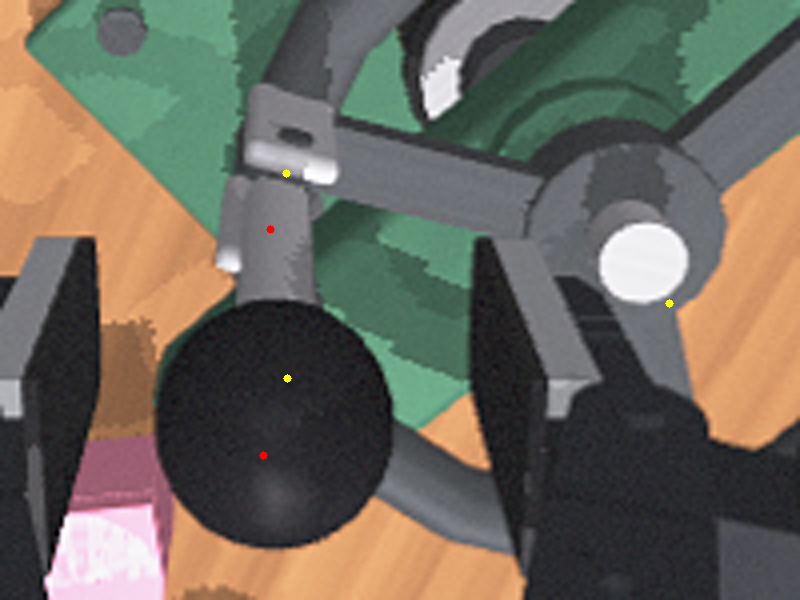

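View pics/s8z.png

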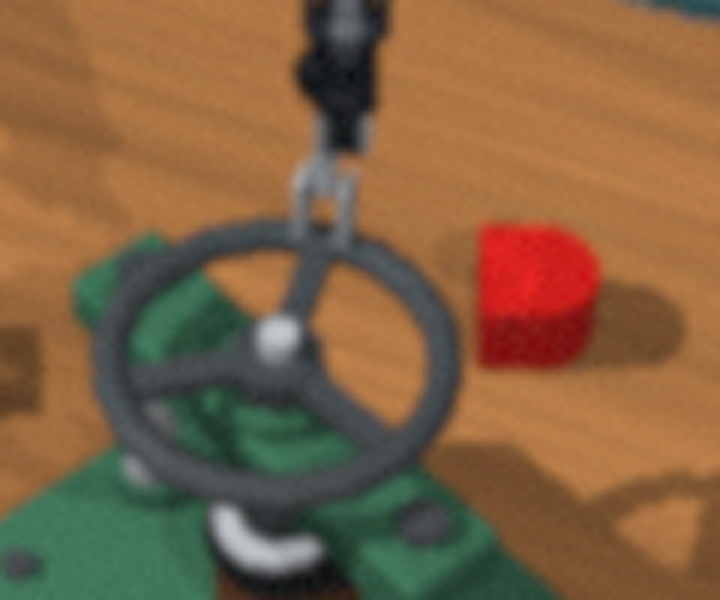

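Run:
```python
from h import *
from cell import r, fingers, viewer, telemetry
hub=np.array([.5834,-.0122]); a=np.radians(-171.2); u=np.array([np.cos(a),np.sin(a),0]); t=np.array([-u[1],u[0],0]); z=np.array([0,0,1.])
b=np.r_[hub+.07*u[:2],.267]
print(telemetry.current_joint_positions())
for y in (8.8,-171.2): print(y,r.ik(list(b),[180,0,y]))
fingers.gripper_to(.65)
r.move_l(list(b),velocity=.05)
ys=[y for y in (8.8,-171.2) if r.ik(list(b),[180,0,y]) is not None]
y=min(ys,key=lambda y:abs(r.ik(list(b),[180,0,y])[5]))
r.move_ptp(list(b),[180,0,y])
s=viewer.snapshot("wrist"); cv2.imwrite("pics/w9.png",s["frame"])
print(y,telemetry.current_tcp_pos(),telemetry.current_force(),telemetry.current_clock())
```

```text
[-9.47842467e+00  1.14764792e+01  9.42579616e+01 -2.07213779e-03
  7.42945927e+01 -3.30021509e+01]
8.8 [-1.02433227e+01  1.16173865e+01  9.40877579e+01 -2.54444375e-14
  7.42948556e+01  7.09566773e+01]
-171.2 [ -10.24332269   11.6173865    94.08775794    0.           74.29485556
 -109.04332269]
8.8 [ 0.51422683 -0.02288073  0.26699884] [ 0.94040798 -0.19789406  1.02084211] 28.2167
```

View pics/w9.png

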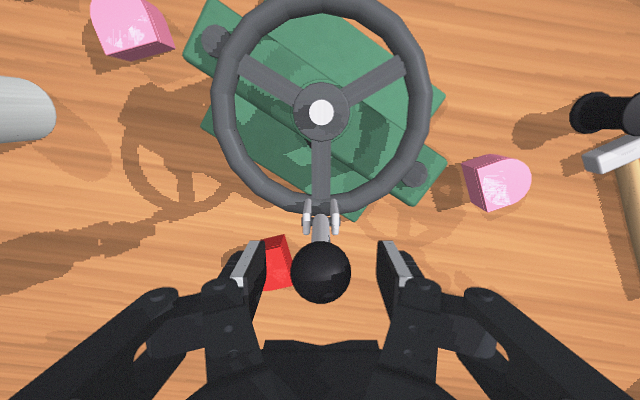

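Run:
```python
from h import *
from cell import r, fingers, viewer, telemetry
a=np.radians(-171.2); u=np.array([np.cos(a),np.sin(a),0]); t=np.array([-u[1],u[0],0]); z=np.array([0,0,1.])
p0=np.array(telemetry.current_tcp_pos())
fingers.gripper_to(0.)
def rep(k):
    F=np.array(telemetry.current_force()); q=np.array(telemetry.current_tcp_pos())-p0
    print(k,"F utz",np.round([F@u,F@t,F[2]],1),"q",np.round(np.array([q@u,q@t,q[2]])*1e3,2),round(telemetry.current_width(),3))
rep("grip")
for d in (2,4,6): r.move_l(list(p0-t*d*1e-3),velocity=.04); rep(d)
r.move_l(list(p0-t*.0005),velocity=.04); rep("back")
for d in range(80,39,-10):
    f=np.radians(d)
    r.move_l(list(p0-t*.0005+.066*(-u*np.cos(f)+z*(np.sin(f)-1))),velocity=.09); rep(d)
s=viewer.snapshot("wrist"); cv2.imwrite("pics/w10.png",s["frame"]); print(telemetry.current_clock())
```

```text
grip F utz [ 1.3 -1.6  3.1] q [-0.12 -0.06  0.28] 0.292
2 F utz [0.5 5.  2.6] q [-0.21 -0.87  0.29] 0.299
4 F utz [ 0.9 10.8  0.9] q [-0.34 -1.39  0.33] 0.292
6 F utz [ 0.8 14.9  0.1] q [-0.47 -1.85  0.37] 0.296
back F utz [0.5 0.6 4.4] q [-0.36 -0.43  0.29] 0.297
80 F utz [1.7 3.3 3.2] q [-11.25  -0.59  -1.28] 0.287
70 F utz [2.2 4.1 0.7] q [-22.24  -0.44  -4.4 ] 0.29
60 F utz [0.1 3.7 0.3] q [-32.83  -0.75  -9.07] 0.295
50 F utz [-2.6  2.1  4.3] q [-43.87  -0.24 -14.68] 0.291
40 F utz [-3.7  3.7  5. ] q [-51.8   -0.29 -22.91] 0.292
31.075
```

View pics/w10.png

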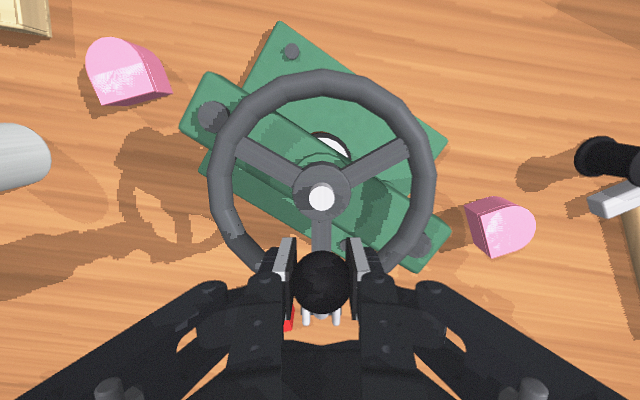

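Run:
```python
from h import *
from cell import r, fingers, viewer, telemetry
a=np.radians(-171.2); u=np.array([np.cos(a),np.sin(a),0]); t=np.array([-u[1],u[0],0]); z=np.array([0,0,1.])
p0=np.array([0.51422683,-0.02288073,0.26699884])
P=lambda d:p0-t*.0003+.066*(-u*np.cos(np.radians(d))+z*(np.sin(np.radians(d))-1))
def rep(k):
    F=np.array(telemetry.current_force()); q=np.array(telemetry.current_tcp_pos())-p0
    print(k,"F utz",np.round([F@u,F@t,F[2]],1),"q",np.round(np.array([q@u,q@t,q[2]])*1e3,2),round(telemetry.current_width(),3))
fingers.gripper_to(.55); rep("open")
r.move_l(list(P(45)),velocity=.05)
ims=[viewer.snapshot("wrist")["frame"]]
fingers.gripper_to(0.); rep("grip")
for d in (35,25,15,8,0):
    r.move_l(list(P(d)),velocity=.08); rep(d)
ims.append(viewer.snapshot("wrist")["frame"])
cv2.imwrite("pics/c11.png",cv2.resize(np.hstack([i[150:350,220:420] for i in ims]),(800,400),interpolation=2)); print(telemetry.current_clock())
```

```text
open F utz [ 0.  -0.2  0.1] q [-49.42  -1.11 -24.24] 0.549
grip F utz [0.2 0.2 0.5] q [-46.89  -0.11 -19.21] 0.289
35 F utz [-0.7  0.6  1.7] q [-54.67  -0.22 -28.58] 0.293
25 F utz [-2.2  1.7  3.2] q [-6.067e+01 -5.000e-02 -3.813e+01] 0.294
15 F utz [-3.9  2.2  2.3] q [-64.68  -0.08 -48.8 ] 0.289
8 F utz [-4.2  1.8  2.1] q [-66.56  -0.07 -56.6 ] 0.292
0 F utz [-5.8  1.4  1.6] q [-67.26  -0.12 -66.03] 0.291
33.5083
```

View pics/c11.png

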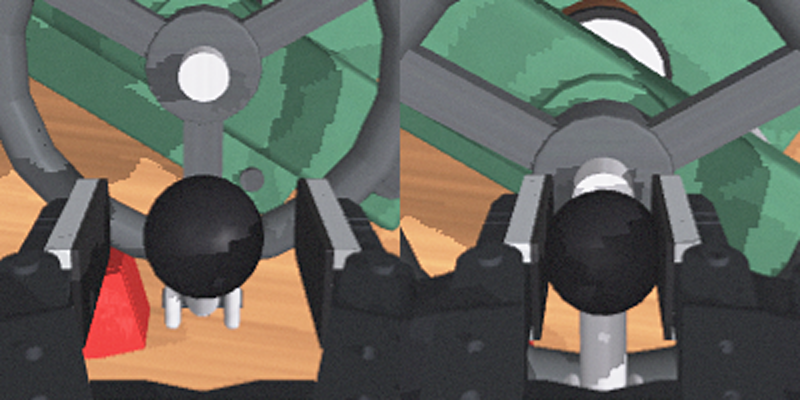

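Run:
```python
from h import *
from cell import r, fingers, viewer, telemetry
a=np.radians(-171.2); u=np.array([np.cos(a),np.sin(a),0])
fingers.gripper_to(.55)
q=np.array(telemetry.current_tcp_pos())
r.move_l([q[0],q[1],.275],velocity=.1)
s=viewer.snapshot("wrist"); cv2.imwrite("pics/w12.png",s["frame"])
fingers.gripper_to(0.)
b=np.array([.5834,-.0122,0])+.004*u
r.move_l([b[0],b[1],.245],velocity=.08)
for z in np.arange(.243,.222,-.002):
    g=r.move_l([b[0],b[1],z],velocity=.03,guard=10)
    print(round(z,3),g,np.round(telemetry.current_force(),1),np.round(telemetry.current_tcp_pos(),4))
    if g or telemetry.current_force()[2]>10: break
r.move_l([b[0],b[1],.30],velocity=.1)
for n in("wrist","scene"):
    s=viewer.snapshot(n); cv2.imwrite(f"pics/{n}13.png",s["frame"])
S=cv2.imread("pics/scene13.png")[130:280,240:390]; W=s=cv2.imread("pics/wrist13.png")[120:320,220:420]
cv2.imwrite("pics/c13.png",np.hstack([cv2.resize(S,(400,400),interpolation=2),cv2.resize(W,(400,400),interpolation=2)]))
print(telemetry.current_clock())
```

```text
0.243 False [-0.5 -0.4  0.3] [ 0.5796 -0.0128  0.2433]
0.241 False [-0.6 -0.2 -0.9] [ 0.5794 -0.0128  0.241 ]
0.239 False [ 0.3 -0.1 -0.2] [ 0.5793 -0.0128  0.2388]
0.237 False [-0.9 -0.7 -0.4] [ 0.5793 -0.0128  0.2368]
0.235 False [-0.3  0.2  0.1] [ 0.5794 -0.0128  0.2349]
0.233 False [ 0.5  0.2 -0.5] [ 0.5796 -0.0128  0.233 ]
0.231 False [-1.3 -0.9  8.2] [ 0.5798 -0.013   0.2321]
0.229 False [-4.8 -0.6 14.3] [ 0.5801 -0.0131  0.2314]
38.7833
```

View pics/c13.png

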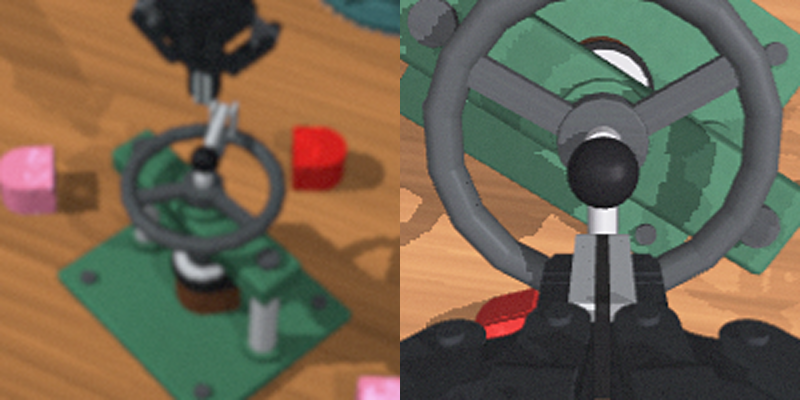

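Run:
```python
from h import *
from cell import r, fingers, viewer, telemetry
r.move_l([.58,-.013,.38],velocity=.15)
r.move_ptp([.42,.30,.40],[180,0,60])
T=viewer.snapshot("top");S=viewer.snapshot("scene")
cv2.imwrite("pics/t14.png",T["frame"][80:280,160:500].repeat(2,0).repeat(2,1))
cv2.imwrite("pics/s14.png",cv2.resize(S["frame"][140:290,230:400],None,fx=4,fy=4,interpolation=2))
hub=np.array([.5834,-.0122]);a=np.radians(-171.2); u=np.array([np.cos(a),np.sin(a)])
P=[[*(hub+.004*u),.219],[*(hub+.07*u),.219]]
print((proj(T,P)-[160,80])*2,(proj(S,P)-[230,140])*4,telemetry.current_clock())
```

```text
[[325.84469623 210.46103732]
 [333.7454836  254.94586297]] [[344.86346024 197.41988351]
 [374.41213574 121.71558704]] 40.8917
```

View pics/t14.png

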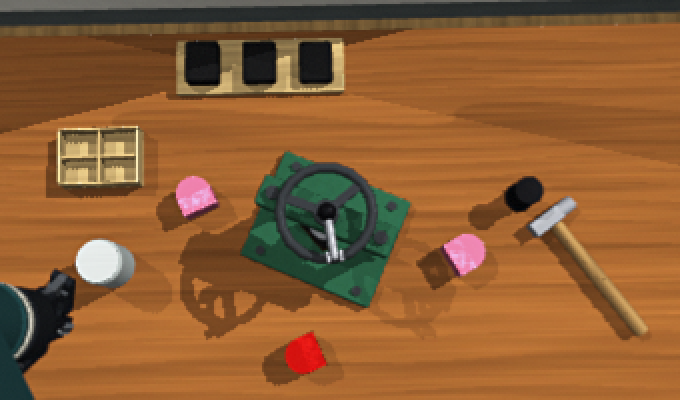

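View pics/s14.png

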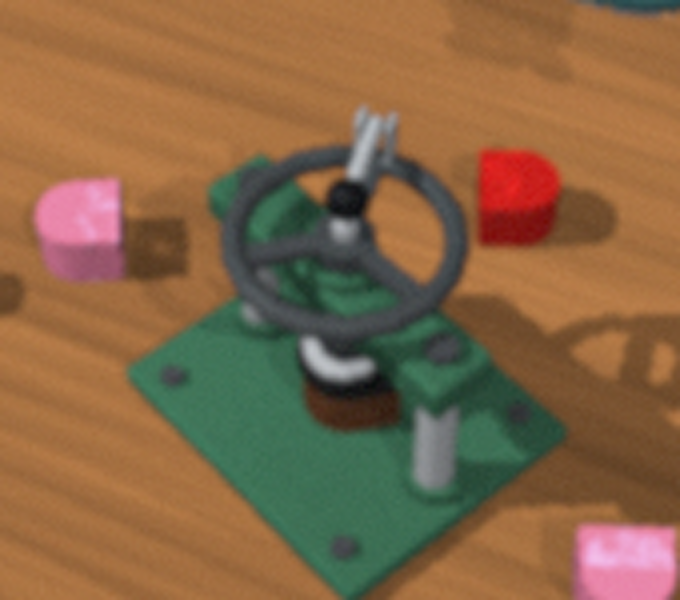

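Top view: the ball is at (327,211) and the pivot at (334,255), both where I predicted for a flat handle at the stop. In the scene view the ball is at (346,199) and the pad sits on the heel. Everything else is where it was at the start.

```bash
python3 -c "
from cell import r,telemetry
r.hand_in(); print(telemetry.current_clock())"
```

```text
the job is handed in; nothing more can be done
the job is handed in; nothing more can be done
```

The heel is clamped and the job is handed in at about 41 s of the 72 s allowed; no verdict was reported.

- **Handle up:** My first swing got the handle only to about 85° because the ball crept in the grip. I regripped and pushed it outward until I felt the rigid stop.
- **Cranking:** I turned the wheel about 8.1 rad clockwise to its stop. The handle force jumped from about 2 N to 43 N there. A second push of 15 N before folding was also met rigidly.
- **Fold down:** I regripped once partway, brought the handle down flat, and let go. A 14 N press on top of the ball met a rigid stop at about 232 mm. The ball's top should be at 233 mm when flat.
- **Final pictures:** The ball and pivot are where they should be for a flat handle at the wheel's stop. The pad is on the heel, the other items look unmoved, and the robot is clear.
- **Disagreement:** At the stop, the gripper's position suggested 8.19 rad of turning, while the pictures suggested about 8.1. I put this down to the ball slipping in the grip during the 43 N push.

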